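Close the board holder on a freshly loaded main board

TASK

A main board has just been laid in the board holder: close the holder on it. Squeeze the jaw's release lever against the hand bar and, keeping it squeezed, slide the jaw frame along until its sprung pad has pushed the board fully home against the stop rail and is itself well pressed in but not driven solid, then let go so that the pawl drops into a notch and the springs keep hold of the board. Then push the handle of the toggle clamp right down until it snaps over and stays; do not touch the board itself, and leave the parts and tools around the holder where they are.

Things in the scene. Friction and masses are not known exactly. Their poses are not given: they have to be found in the camera images.
- holder: Board holder: aluminium base plate 300 x 470 x 12 mm, fixed; origin on the table under the middle between the board's two ledges, y towards the hand bar (plate from y -215 to +255 mm), z up. On it: blue ledges with side walls, at +y the jaw frame on its slide with a toothed rack under it, at -y the blue stop rail with a toggle clamp, bolted anywhere along slots.
- jaw_bar (a point): Middle of the black fixed hand bar at the rear of the sliding jaw frame: level, round, 14 mm thick, 104 mm long, 70 mm above the table. x along the bar, y away from the board (the jaw closes towards -y), z up. The frame below it is at most 35 mm high; the jaw crossbar, 42 mm high, has its back 78 mm from this bar's centre line.
- lever_bar (a point): Middle of the release lever's steel squeeze bar: 14 mm thick, 76 mm long, level with the hand bar, parallel to it and 36 mm from it (centre to centre) on its board side; 50 mm over both bars. Pinched together from above, to about 33 mm, they tip the lever about a pin 52 mm below and lift its pawl out of the rack. Spring 2.5 N at first, 5 N fully squeezed, at the bar. Axes as jaw_bar.
- release_lever (a joint): Angle of the release lever, rad: 0 with the pawl down in a notch (frame locked), 0.32 fully squeezed; the frame is free above 0.24. Let go between notches, the pawl rides on a tooth (about 0.2) until the frame moves on and it drops in.
- jaw (a joint): Travel of the jaw frame, m: 0 fully back, grows as it closes towards the stop rail, 0.066 at the end. A notch every 6 mm. Sliding friction about 2 N. Fingers that close evenly about the middle of the two bars also draw the frame some 8 mm towards the board, since only the lever gives.
- jaw_pad (a joint): How far the jaw's sprung rubber pad, which meets the board's edge, is pressed back into the jaw, m: 0 free, 0.016 solid; 1.2 N per mm. When the lever is let go the pad's springs back the frame by up to 7 mm into the next notch behind, so let go with the pad 10 to 13 mm in.
- board_mid (a point): Centre of the main board's circuit plate, 170 x 170 x 2 mm, about 0.4 kg, parts on it up to 37 mm high. It lies loose on the ledges, underside 30 mm above the table, between side walls 6 mm high (3 mm play each side), 3 to 14 mm short of the stop rail. x, y along its edges, y roughly as jaw_bar.
- board: The whole main board with its parts; origin under the middle of its circuit plate, axes as board_mid.
- clamp_pivot (a point): Hinge axis of the toggle clamp's handle, mid-width, 58 mm above the table. x along the axis, y towards board and jaw, z up. The stop rail's face lies 60 mm from this point along y: the board is home when its centre is 145 mm from here along y.
- clamp_grip (a point): Middle of the clamp handle's black grip: round bar 20 mm thick, from 65 to 140 mm from the pivot, on the side away from the board; this point is 105 mm from the pivot. The handle swings in the upright plane along y. The clamp's 110 mm arm with its sprung, rubber-tipped spindle stands up on the board side of it, 70 mm away at the grip, and comes down on the board's bare edge strip with the handle.
- clamp_handle (a joint): Angle of the clamp handle, rad: 0 fully down on its stop (the line from pivot to grip then 0.08 rad above level), about 0.9 up at the start (0.98 above level). Above 0.3 it stays where it is left and 1 to 2 N moves it. From 0.29 the spindle bears on the board: the push needed at the grip grows to about 9 N near 0.22, then fades. Dead point at 0.10: below it the handle snaps down and stays.
- memory: Bystander: loose memory module, 133 x 31 x 4 mm, lying on the plate's near border; origin under its middle.
- driver_grip (a point): Bystander: grip of a screwdriver, 170 mm long, lying on the plate's far border.
- dish: Bystander: steel screw dish, 80 mm wide, 28 mm high; origin under its middle.
- cooler: Bystander: finned aluminium heat sink, 80 x 80 x 35 mm; origin under its middle.
- corner: Bystander: spare blue corner block, 60 x 60 x 30 mm; origin under its middle.
Not all that is in view belongs to the job. There is more than one size of the board; the job needs the largest.

How it is judged:
By the outcome, as a careful person would: the job done as asked, in the order asked, and still so for the second after the job is handed in, with the robot touching nothing.
It also fails if it takes over 48 s, if anything falls off the work surface, if the arm or the gripper's body presses on something with over 40 N, if the wrist force passes 120 N, or if a joint passes its speed limit or range.

ROBOT

A 6-joint arm with a two-finger parallel gripper is mounted at the origin on the work surface. World frame = base frame: x ahead of the robot, y to its left, z up, the work surface at z = 0. Lengths are in m, angles in rad, forces in N, time in s.
With the tool pointing down it reaches from about 0.3 to 0.875 m from the base axis. Payload 6.4 kg.
Tool frame: the origin (TCP) lies where the fingers leave the gripper's body, on its centre line; the fingertips stand 64 mm ahead of it and the grasp point (between the pads) lies 45 mm ahead of it; z points along the fingers, y is the line along which they close (so a half turn about z gives the same grasp; the last joint's range is limited). The gripper opens to 88 mm and grips with 3 to 60 N. Pads are 18 mm wide; open, the fingers measure 123 mm over their backs; the gripper's body (75 mm by 187 mm) begins 45 mm behind the grasp point.
Start: joints at [0.93, 0.181, 1.607, -0, 1.354, -0.206], TCP at [0.242, 0.522, 0.303] pointing down, gripper open.
Joint ranges: [-2.99, 2.99], [-0.89, 2.07], [0.3, 2.58], [-1.14, 4.28], [0, 2.63], [-3.12, 3.12]. Speed limits (rad/s): [2.57, 2.57, 3.01, 3.14, 3.14, 3.14].

INTERFACE

Orientations are given as a 3x3 rotation matrix whose columns are the frame's x, y, z axes.
In Python, from plant import monitor, optics, order gives the robot as it stands.
- The arm moves only by the tool jog_arm, never from a script. Its argument "motion" is a list of rows, each an object with "fingers": the finger opening in m, from 0 to 0.0881; "translation": the shift along the tool's x, y, z in m, a list of three; "angular": the turn, a rotation vector about the tool's x, y, z in rad, a list of three. In form: [{"fingers": fingers, "translation": [dx, dy, dz], "angular": [rx, ry, rz]}, ...]. A call has 1 to 5 rows; each row shifts and turns the commanded pose from where the row before left it, along the tool's axes as they then stand; what a row does not reach is not made up. A row lasts 1/12 s, in which the tool goes at most 41.7 mm and 7.16 degrees, less where a joint would pass 70% of its speed; a pose out of reach is approached as far as the arm can. A call is refused whole if a number of a shift passes 0.0417 or a number of a turn 0.125, either way. A call with a gripper value outside its range is refused whole. The fingers move at their own pace and stop on an object; "squeeze" is the grip in N (left out, the last holds). Time passes only in rows, so rows that do not move let the fingers close. It gives the time, the measured TCP pose, the force, the opening and the grip force at its end, in the units of the state.
- monitor.get_state(): the state, without advancing time (a new reading comes with each control period).
- optics.snapshot(name): name is "scene" or "top"; returns (picture, depth): 400x640x3 uint8, red, green, blue; 400x640 float32, m along the optical axis (not along the pixel's ray), 0 where there is no reading.
- optics.calibration(name): a dict with "intrinsics" (3x3 intrinsics, pixels), "extrinsics" (4x4, takes a point from camera to world coordinates). Camera axes: x right, y down, z forward; pixel columns grow to the right and rows downward; lengths in m; the calibration is good to about 2 mm. A picture is of the moment at which its call begins. calibration takes no time and is no camera call.
- order.finish_job(): hands the job in; it is judged then, once.
The state is a dict: "clock": time; "qpos": joint angles; "qvel": joint speeds; "tau": joint torques, N m; "eef_pos": TCP position; "ee_rot": TCP orientation; "ft_force": force on the tool from outside, world axes, zero at the start; "moment": the same for the moment, N m; "width": opening from 0.0 (shut) to 1.0 (fully open); "gripper_force": force on a finger pad.
Only numpy, scipy, OpenCV 4.12 (cv2) and the standard library are available. Lean on these libraries where they do the work, as an engineer would, in place of code of your own. Each camera call takes 0.05 s, during which the arm holds its last target. There are 200 camera calls.

## Working session

There is one attempt and no reset: what is moved stays moved. The work goes in short steps, Python scripts to look and compute and a tool call to move; the robot and the scene stay as the last step left them, time stands still between calls to the robot, and variables do not carry over. Pictures are saved under pics/ and viewed, at most 10 in all, crops included, and the job is handed in when it is done.

Besides the shell and the picture viewer there is one more tool, called after "Emit:" in YAML: its name, and indented under it one key for each argument. jog_arm: Moves the arm, as the interface text tells. Its arguments: {"type":"object","properties":{"motion":{"type":"array"},"squeeze":{"type":"number"}},"required":["motion"]}

```bash
mkdir -p pics; cat > h.py <<'E'
import numpy as np, cv2
from plant import monitor, optics, order
def snap(n,f=None):
    im,d=optics.snapshot(n)
    if f: cv2.imwrite('pics/'+f,im[:,:,::-1])
    np.savez('/tmp/%s.npz'%n,im=im,d=d)
    return im,d
def world(n,d):
    c=optics.calibration(n);K=np.array(c['intrinsics']);T=np.array(c['extrinsics'])
    v,u=np.mgrid[:d.shape[0],:d.shape[1]]
    P=np.stack([(u-K[0,2])/K[0,0]*d,(v-K[1,2])/K[1,1]*d,d],-1)
    return P@T[:3,:3].T+T[:3,3]
E
python3 - <<'E'
from h import *
for n in('scene','top'):
    im,d=snap(n,n+'0.png'); c=optics.calibration(n); print(n,np.round(c['extrinsics'],3).tolist(),np.round(c['intrinsics'],1).tolist())
print(monitor.get_state())
E
```

```text
scene [[-0.556, 0.612, -0.562, 1.077], [0.831, 0.416, -0.369, 0.422], [0.008, -0.672, -0.74, 0.909], [0.0, 0.0, 0.0, 1.0]] [[407.6, 0.0, 318.1], [0.0, 407.6, 196.4], [0.0, 0.0, 1.0]]
top [[0.026, -0.991, 0.131, 0.335], [-1.0, -0.027, -0.008, 0.006], [0.012, -0.131, -0.991, 1.131], [0.0, 0.0, 0.0, 1.0]] [[393.3, 0.0, 316.3], [0.0, 393.3, 198.5], [0.0, 0.0, 1.0]]
{'clock': 0.1, 'qpos': array([ 9.29716471e-01,  1.81474947e-01,  1.60788907e+00,  1.41493324e-05,
        1.35378770e+00, -2.06297034e-01]), 'qvel': array([-0.00021487, -0.00158756, -0.00247368, -0.00095124,  0.0013278 ,
       -0.00057968]), 'tau': array([ 1.31713488e-03, -4.34817767e+01, -3.42697656e+01,  7.05024227e-02,
        3.39967303e-02, -3.24193707e-05]), 'eef_pos': array([0.2419487 , 0.52120633, 0.30190469]), 'ee_rot': array([[-9.06960097e-01,  4.21215493e-01, -9.43486443e-04],
       [ 4.21216419e-01,  9.06959309e-01, -1.24124432e-03],
       [ 3.32872473e-04, -1.52317105e-03, -9.99998785e-01]]), 'ft_force': array([-0.09312334, -0.70093398, -0.03273133]), 'moment': array([-0.03320064,  0.03194398,  0.02155054]), 'gripper_force': 0.0, 'width': 0.9974859896571162}
```

View pics/scene0.png

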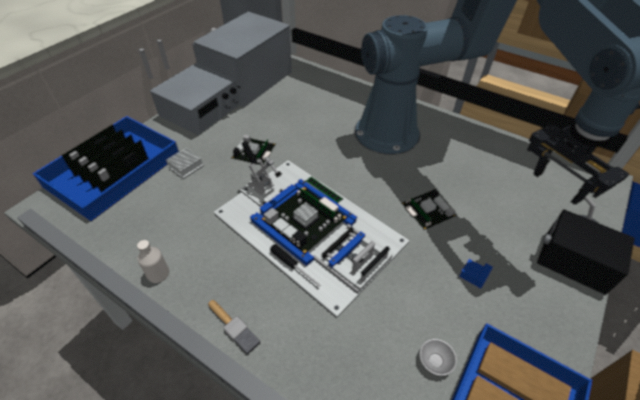

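View pics/top0.png

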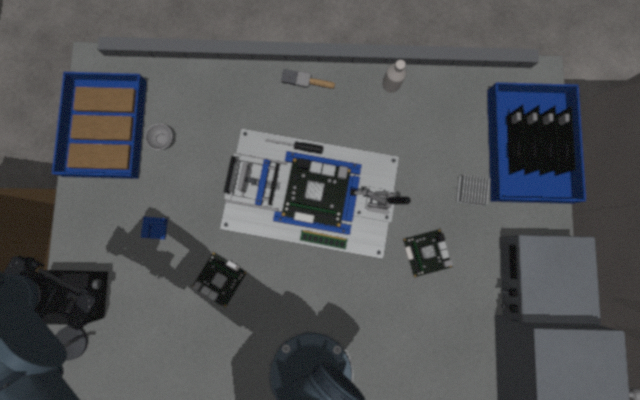

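The scene view shows the holder in the middle: hand bar near (375,262), clamp near (260,185). In the top view the hand bar is near (231,175), the lever next to it near (243,177), the board at (315,190), and the clamp at (375,197) with its grip near (398,200). The other candidates are small loose boards at (220,278) and (428,252), which are not in the holder.

```bash
python3 - <<'E'
from h import *
z=np.load('/tmp/top.npz');im,d=z['im'],z['d']
c=im[120:265,215:415];c=cv2.resize(c,None,fx=4,fy=4,interpolation=cv2.INTER_CUBIC)
cv2.imwrite('pics/crop1.png',c[:,:,::-1])
W=world('top',d)
s=np.load('/tmp/scene.npz');c2=s['im'][150:320,210:415];cv2.imwrite('pics/crop2.png',cv2.resize(c2,None,fx=3.5,fy=3.5,interpolation=cv2.INTER_CUBIC)[:,:,::-1])
# plate rectangle
hsv=cv2.cvtColor(im,cv2.COLOR_RGB2HSV)
zz=W[...,2]
for lo,hi,nm in((.060,.082,'bars'),):
  m=(zz>lo)&(zz<hi);m[:,:215]=0;m[:,420:]=0;m[:120]=0;m[270:]=0
  n,l,st,ce=cv2.connectedComponentsWithStats(m.astype('uint8'))
  for i in range(1,n):
    if st[i,4]>8: print(nm,st[i],np.round(W[l==i].mean(0),4))
m=(zz>.085);m[:,:215]=0;m[:,420:]=0;m[:120]=0;m[270:]=0
print([(int(u),int(v),np.round(W[v,u],3).tolist()) for v,u in np.argwhere(m)][::6])
E
```

```text
bars [224 156  12  37 191] [0.5358 0.2358 0.0751]
bars [298 158  12  10  90] [0.5758 0.0359 0.064 ]
bars [238 163  10  28 140] [0.5305 0.2003 0.075 ]
bars [306 181   4  16  19] [0.5041 0.0228 0.0639]
bars [308 181   4  17  19] [0.5029 0.0161 0.063 ]
bars [310 182   5  16  20] [0.5011 0.0097 0.0636]
bars [313 182   4  17  18] [0.5007 0.003  0.0641]
bars [316 182   3  12  14] [ 0.5062 -0.0047  0.0639]
bars [318 183   4  17  20] [ 0.4983 -0.0101  0.0637]
bars [320 183   4  17  18] [ 0.4967 -0.0166  0.0642]
bars [368 193  20  15  91] [ 0.4718 -0.1709  0.0729]
bars [289 203  48  11  90] [0.4507 0.0079 0.0659]
[(252, 120, [0.335, 0.006, 1.131]), (228, 123, [0.335, 0.006, 1.131]), (315, 129, [0.335, 0.006, 1.131]), (418, 134, [0.335, 0.006, 1.131]), (385, 143, [0.335, 0.006, 1.131]), (368, 150, [0.335, 0.006, 1.131]), (358, 156, [0.335, 0.006, 1.131]), (257, 163, [0.335, 0.006, 1.131]), (356, 171, [0.335, 0.006, 1.131]), (252, 178, [0.335, 0.006, 1.131]), (241, 185, [0.335, 0.006, 1.131]), (353, 189, [0.493, -0.095, 0.142]), (352, 190, [0.491, -0.092, 0.141]), (364, 190, [0.487, -0.12, 0.16
[... 2296 characters left out ...]
 203, [0.462, -0.189, 0.119]), (394, 203, [0.46, -0.2, 0.139]), (400, 203, [0.459, -0.212, 0.153]), (406, 203, [0.457, -0.223, 0.171]), (388, 204, [0.46, -0.188, 0.122]), (225, 205, [0.335, 0.006, 1.131]), (389, 205, [0.457, -0.191, 0.119]), (380, 206, [0.457, -0.172, 0.096]), (386, 206, [0.455, -0.184, 0.118]), (380, 207, [0.455, -0.173, 0.088]), (386, 207, [0.453, -0.186, 0.107]), (398, 211, [0.335, 0.006, 1.131]), (263, 218, [0.335, 0.006, 1.131]), (400, 226, [0.335, 0.006, 1.131]), (371, 228, [0.335, 0.006, 1.131]), (376, 235, [0.335, 0.006, 1.131]), (364, 240, [0.335, 0.006, 1.131]), (265, 250, [0.335, 0.006, 1.131]), (384, 256, [0.335, 0.006, 1.131]), (297, 264, [0.335, 0.006, 1.131])]
```

View pics/crop1.png

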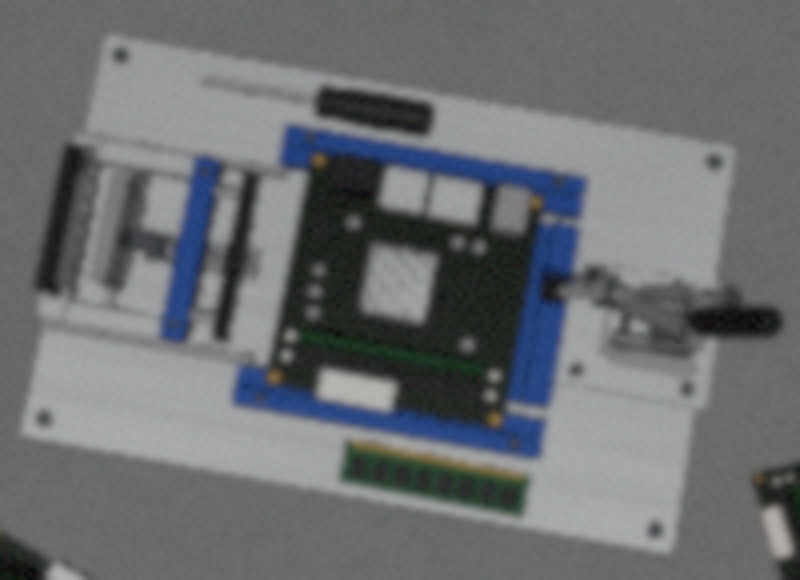

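View pics/crop2.png

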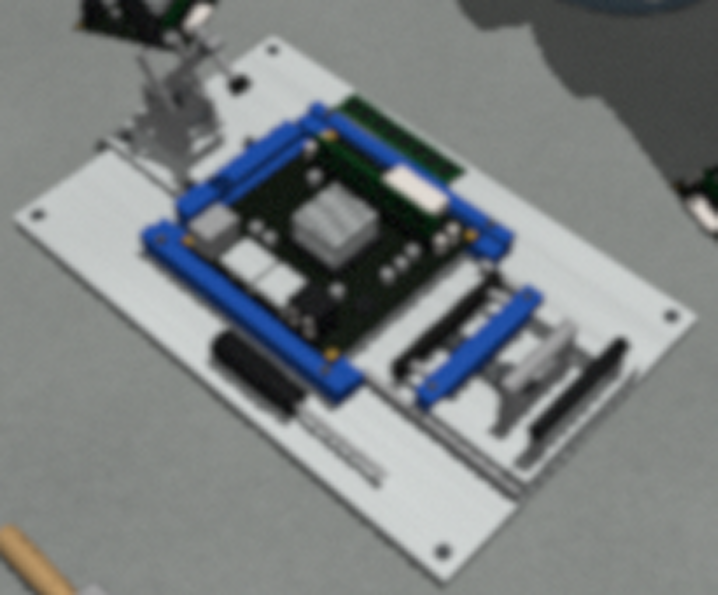

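Crop 1 shows the largest board in the holder at crop (410,290). The hand bar is at (62,220), the steel lever bar at (112,230), the blue crossbar at (190,250) and the pad at (235,255). The clamp is at (650,300) with its grip at (735,320). Crop 2 confirms this: hand bar (580,390), lever bar (540,355), raised clamp (180,110).

```bash
cat >> h.py <<'E'
def ray(n,u,v,z):
    c=optics.calibration(n);K=np.array(c['intrinsics']);T=np.array(c['extrinsics'])
    r=T[:3,:3]@np.array([(u-K[0,2])/K[0,0],(v-K[1,2])/K[1,1],1]);return T[:3,3]+r*(z-T[2,3])/r[2]
E
python3 - <<'E'
from h import *
f=lambda u,v,z:ray('top',215+(u+.5)/4-.5,120+(v+.5)/4-.5,z)
h=[f(u,v,.012) for u,v in((120,55),(713,162),(655,530),(43,418))]
print('holes',np.round(h,4).tolist())
yax=((h[0]-h[1])+(h[3]-h[2]))[:2];yax/=np.linalg.norm(yax);xax=np.array([yax[1],-yax[0]])
ct=np.mean(h,0)[:2]; o=ct-yax*.020
print('yax',yax,'yaw',np.arctan2(yax[1],yax[0]),'origin',o, 'xax',xax)
L=lambda p:np.round([(np.array(p)[:2]-o)@xax*1e3,(np.array(p)[:2]-o)@yax*1e3],1)
print('holesL',[L(p).tolist() for p in h])
z=np.load('/tmp/top.npz');im,d=z['im'],z['d'];W=world('top',d)
for u,v,s in((230,174.5,'hand'),(242.5,176.5,'lever')):pass
print('hand',L([.5358,.2358]),'lever',L([.5305,.2003]))
np.savez('/tmp/hf.npz',o=o,x=xax,y=yax)
for n in('top','scene'):
  z=np.load('/tmp/%s.npz'%n);W=world(n,z['d']);ok=z['d']>0
  Q=np.stack([(W[...,:2]-o)@xax*1e3,(W[...,:2]-o)@yax*1e3,W[...,2]*1e3],-1)
  for nm,xr in (('x -15..15',(-15,15)),('x 40..50',(38,50)),('x -50..-40',(-50,-38))):
    prof={}
    for p in Q[ok&(Q[...,0]>xr[0])&(Q[...,0]<xr[1])&(abs(Q[...,1])<280)]: prof.setdefault(int(p[1]//4)*4,[]).append(p[2])
    print(n,nm,' '.join(f'{k}:{np.median(v):.0f}' for k,v in sorted(prof.items())))
E
```

```text
holes [[0.6699, 0.2116, 0.012], [0.6022, -0.2233, 0.012], [0.3354, -0.1824, 0.012], [0.4029, 0.253, 0.012]]
yax [0.15352214 0.98814521] yaw 1.4166646403958323 origin [ 0.49951581 -0.00504334] xax [ 0.98814521 -0.15352214]
holesL [[135.1, 240.3], [135.0, -199.9], [-135.0, -200.4], [-135.1, 240.1]]
hand [ -1.1 243.6] lever [ -0.9 207.7]
top x -15..15 -280:1 -276:-0 -272:0 -268:-0 -264:-0 -260:-0 -256:-1 -252:1 -248:-1 -244:1 -240:-1 -236:0 -232:1 -228:173 -224:173 -220:168 -216:166 -212:160 -208:155 -204:150 -200:140 -196:134 -192:123 -188:118 -184:86 -180:77 -176:86 -172:74 -168:81 -164:78 -160:117 -156:79 -152:62 -148:77 -144:36 -140:21 -136:22 -132:23 -128:23 -124:22 -120:22 -116:24 -112:40 -108:41 -104:40 -100:43 -96:45 -92:38 -88:31 -84:32 -80:33 -76:31 -72:31 -68:32 -64:33 -60:32 -56:33 -52:31 -48:32 -44:32 -40:32 -36:33 -32:33 -28:32 -24:31 -20:37 -16:40 -12:46 -8:62 -4:44 0:63 4:45 8:46 12:62 16:45 20:62 24:47 28:64 32:37 36:31 40:32 44:32 48:32 52:33 56:32 60:33 64:39 68:32 72:33 76:33 80:31 84:32 88:13 92:13 96:12 100:11 104:13 108:11 112:17 116:16 120:37 124:43 128:41 132:19
[... 3917 characters left out ...]
80:0 -276:3 -272:-1 -268:2 -264:0 -256:4 -172:19 -168:20 -164:22 -160:22 -156:19 -152:23 -148:22 -144:20 -140:20 -136:22 -132:23 -128:20 -112:41 -108:41 -104:41 -100:41 -96:38 -92:37 -88:30 -84:33 -80:32 -76:32 -72:33 -68:36 -64:33 -60:38 -56:39 -52:44 -48:41 -44:36 -40:36 -36:37 -32:45 -28:51 -24:39 -20:41 -16:38 -12:42 -8:53 -4:39 0:52 4:44 8:44 12:48 16:40 20:34 24:38 28:43 32:44 36:44 40:43 44:45 48:43 52:40 56:52 60:48 64:37 68:44 72:33 76:33 80:22 84:31 88:14 92:12 96:14 100:12 104:13 120:42 124:42 128:36 132:15 136:36 140:36 144:37 148:41 152:42 156:43 160:42 164:31 168:12 172:13 176:12 196:15 200:72 208:18 212:13 216:16 240:76 244:50 248:55 252:17 256:0 260:0 264:1 268:1 272:-1 276:2
```

Emit:
jog_arm:
  motion:
    - {"fingers": 0.0881,"translation": [0,0,0],"angular": [0,0,-0.0933]}
    - {"fingers": 0.0881,"translation": [0,0,0],"angular": [0,0,-0.0933]}
    - {"fingers": 0.0881,"translation": [0,0,0],"angular": [0,0,-0.0933]}
    - {"fingers": 0.0881,"translation": [-0.0304,-0.0232,0],"angular": [0,0,0]}
    - {"fingers": 0.0881,"translation": [-0.0304,-0.0232,0],"angular": [0,0,0]}
  squeeze: 25

```text
clock: 0.52
eef_pos: [0.2942, 0.4664, 0.3021]
ee_rot: [[-0.989, 0.15, -0.001], [0.15, 0.989, -0.001], [0.001, -0.001, -1.0]]
ft_force: [0.5, 0.2, -0.2]
width: 1.004
gripper_force: 0.0
```

Emit:
jog_arm:
  motion:
    - {"fingers": 0.0881,"translation": [-0.0304,-0.0232,0],"angular": [0,0,0]}
    - {"fingers": 0.0881,"translation": [-0.0304,-0.0232,0],"angular": [0,0,0]}
    - {"fingers": 0.0881,"translation": [-0.0304,-0.0232,0],"angular": [0,0,0]}
    - {"fingers": 0.0881,"translation": [-0.0304,-0.0232,0],"angular": [0,0,0]}
    - {"fingers": 0.0881,"translation": [-0.0304,-0.0232,0],"angular": [0,0,0]}

```text
clock: 0.93
eef_pos: [0.4281, 0.3266, 0.3024]
ee_rot: [[-0.988, 0.154, -0.001], [0.154, 0.988, -0.0], [0.0, -0.0, -1.0]]
ft_force: [0.2, 0.6, 0.4]
width: 0.999
gripper_force: 0.0
```

Emit:
jog_arm:
  motion:
    - {"fingers": 0.0881,"translation": [-0.0304,-0.0232,0],"angular": [0,0,0]}
    - {"fingers": 0.0881,"translation": [-0.0304,-0.0232,0],"angular": [0,0,0]}
    - {"fingers": 0.0881,"translation": [-0.0304,-0.0232,0],"angular": [0,0,0]}
    - {"fingers": 0.0881,"translation": [-0.0304,-0.0232,0],"angular": [0,0,0]}
    - {"fingers": 0.078,"translation": [0,0,0],"angular": [0,0,0]}

```text
clock: 1.35
eef_pos: [0.537, 0.2128, 0.3023]
ee_rot: [[-0.987, 0.16, 0.001], [0.16, 0.987, -0.002], [-0.002, -0.002, -1.0]]
ft_force: [-0.9, -0.6, 0.3]
width: 0.949
gripper_force: 0.0
```

```bash
cat >> h.py <<'E'
def st():
    s=monitor.get_state();H=np.load('/tmp/hf.npz');R=s['ee_rot'];p=s['eef_pos']
    g=p+.045*R[:,2]; q=g[:2]-H['o'];f=s['ft_force']
    print('t%.2f'%s['clock'],'grasp holder mm',np.round([q@H['x']*1e3,q@H['y']*1e3,g[2]*1e3],1),'F hold xyz',np.round([f[:2]@H['x'],f[:2]@H['y'],f[2]],1),'w %.1f'%(s['width']*88.1),'gf %.1f'%s['gripper_force'],'yawerr %.4f'%(np.arctan2(R[1,1],R[0,1])-np.arctan2(H['y'][1],H['y'][0])),'tilt',np.round(R[:,2],4),'mom',np.round(s['moment'],2))
E
python3 -c "from h import *;st();print(monitor.get_state()['qpos'])"
```

```text
t1.35 grasp holder mm [  3.7 220.9 257.3] F hold xyz [-0.8 -0.8  0.3] w 83.6 gf 0.0 yawerr -0.0063 tilt [ 0.0015 -0.0021 -1.    ] mom [ 0.02  0.04 -0.01]
[ 0.17290809  0.18662727  1.60107646 -0.00232989  1.35279707 -1.23697477]
```

Emit:
jog_arm:
  motion:
    - {"fingers": 0.074,"translation": [0,0,0.04],"angular": [0,0,0]}
    - {"fingers": 0.074,"translation": [0,0,0.04],"angular": [0,0,0]}
    - {"fingers": 0.074,"translation": [0,0,0.04],"angular": [0,0,0]}
    - {"fingers": 0.074,"translation": [0,0,0],"angular": [0,0,0]}
    - {"fingers": 0.074,"translation": [0,0,0],"angular": [0,0,0]}

```text
clock: 1.77
eef_pos: [0.5313, 0.2177, 0.1807]
ee_rot: [[-0.988, 0.154, -0.006], [0.154, 0.988, -0.001], [0.006, -0.002, -1.0]]
ft_force: [-0.2, -0.4, 1.2]
width: 0.84
gripper_force: 0.0
```

```bash
python3 -c "from h import *;st()"
```

```text
t1.77 grasp holder mm [ -3.  224.9 135.7] F hold xyz [-0.2 -0.4  1.2] w 74.0 gf 0.0 yawerr -0.0006 tilt [-0.0062 -0.0011 -1.    ] mom [-0.01  0.   -0.07]
```

Emit:
jog_arm:
  motion:
    - {"fingers": 0.074,"translation": [-0.002,0,0.02],"angular": [0,0,0]}
    - {"fingers": 0.074,"translation": [0,0,0.022],"angular": [0,0,0]}
    - {"fingers": 0.074,"translation": [0,0,0.021],"angular": [0,0,0]}
    - {"fingers": 0.074,"translation": [0,0,0],"angular": [0,0,0]}
    - {"fingers": 0.06,"translation": [0,0,0],"angular": [0,0,0]}

```text
clock: 2.18
eef_pos: [0.5361, 0.2179, 0.1218]
ee_rot: [[-0.988, 0.154, 0.002], [0.154, 0.988, 0.0], [-0.001, 0.001, -1.0]]
ft_force: [0.3, 0.4, 0.3]
width: 0.789
gripper_force: 0.0
```

```bash
python3 - <<'E'
from h import *
st()
im,d=snap('top');c=im[120:265,215:415];cv2.imwrite('pics/crop3.png',cv2.resize(c,None,fx=4,fy=4,interpolation=cv2.INTER_CUBIC)[:,:,::-1])
E
```

```text
t2.18 grasp holder mm [  2.  226.   76.8] F hold xyz [0.3 0.4 0.3] w 69.5 gf 0.0 yawerr -0.0004 tilt [ 1.6e-03  3.0e-04 -1.0e+00] mom [ 0.01  0.01 -0.01]
```

View pics/crop3.png

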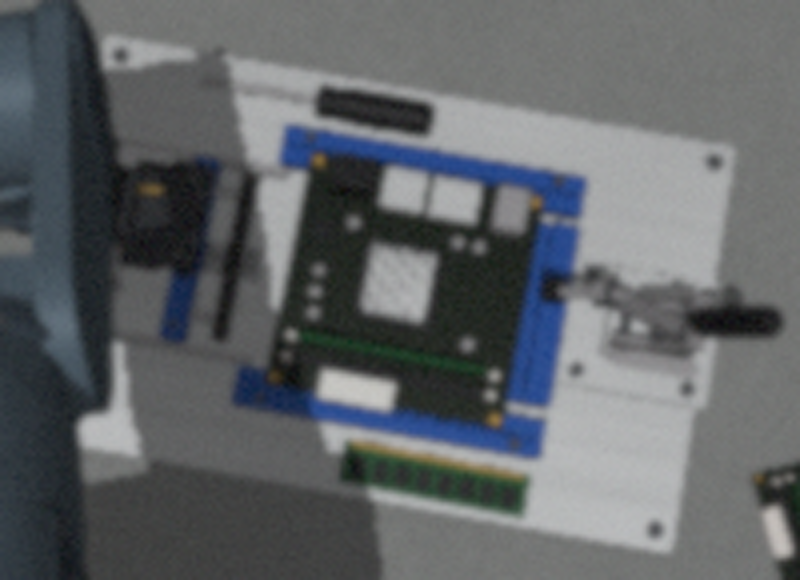

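The arm hides the bars, but the crossbar at crop (190,250), the pad at (235,255) and the board have not moved. The pose matches the measured bars, so I'll lower slightly and squeeze.

Emit:
jog_arm:
  motion:
    - {"fingers": 0.055,"translation": [0,0,0.002],"angular": [0,0,0]}
    - {"fingers": 0.055,"translation": [0,0,0],"angular": [0,0,0]}
    - {"fingers": 0.055,"translation": [0,0,0],"angular": [0,0,0]}
    - {"fingers": 0.055,"translation": [0,0,0],"angular": [0,0,0]}

```text
clock: 2.57
eef_pos: [0.5356, 0.2176, 0.1186]
ee_rot: [[-0.988, 0.154, 0.001], [0.154, 0.988, 0.0], [-0.001, 0.0, -1.0]]
ft_force: [-0.9, 0.3, 0.2]
width: 0.627
gripper_force: 0.0
```

```bash
python3 -c "from h import *;st()"
```

```text
t2.57 grasp holder mm [  1.6 225.5  73.6] F hold xyz [-0.9  0.2  0.2] w 55.2 gf 0.0 yawerr -0.0008 tilt [ 1.4e-03  2.0e-04 -1.0e+00] mom [ 0.03  0.04 -0.03]
```

Emit:
jog_arm:
  motion:
    - {"fingers": 0.03,"translation": [0,0,0],"angular": [0,0,0]}
    - {"fingers": 0.03,"translation": [0,0,0],"angular": [0,0,0]}
    - {"fingers": 0.03,"translation": [0,0,0],"angular": [0,0,0]}
    - {"fingers": 0.03,"translation": [0,0,0],"angular": [0,0,0]}
    - {"fingers": 0.03,"translation": [0,0,0],"angular": [0,0,0]}

```text
clock: 2.98
eef_pos: [0.5355, 0.2181, 0.1182]
ee_rot: [[-0.988, 0.154, 0.001], [0.154, 0.988, 0.001], [-0.001, 0.001, -1.0]]
ft_force: [0.4, 1.6, 3.1]
width: 0.369
gripper_force: 25.1
```

```bash
python3 -c "from h import *;st()"
```

```text
t2.98 grasp holder mm [  1.4 226.   73.2] F hold xyz [0.1 1.7 3.1] w 32.5 gf 25.1 yawerr -0.0003 tilt [ 1.1e-03  7.0e-04 -1.0e+00] mom [ 0.53 -0.07 -0.03]
```

Emit:
jog_arm:
  motion:
    - {"fingers": 0.03,"translation": [0,-0.005,0],"angular": [0,0,0]}
    - {"fingers": 0.03,"translation": [0,-0.005,0],"angular": [0,0,0]}
    - {"fingers": 0.03,"translation": [0,-0.005,0],"angular": [0,0,0]}
    - {"fingers": 0.03,"translation": [0,-0.003,0],"angular": [0,0,0]}
    - {"fingers": 0.03,"translation": [0,-0.002,0],"angular": [0,0,0]}

```text
clock: 3.4
eef_pos: [0.5322, 0.1967, 0.1182]
ee_rot: [[-0.988, 0.155, 0.0], [0.155, 0.988, -0.0], [-0.0, -0.0, -1.0]]
ft_force: [-0.7, 2.6, 4.9]
width: 0.368
gripper_force: 25.1
```

```bash
python3 -c "from h import *;st()"
```

```text
t3.40 grasp holder mm [  1.4 204.4  73.2] F hold xyz [-1.1  2.4  4.9] w 32.4 gf 25.1 yawerr -0.0016 tilt [ 3.e-04 -1.e-04 -1.e+00] mom [0.57 0.05 0.04]
```

Emit:
jog_arm:
  motion:
    - {"fingers": 0.03,"translation": [0,-0.002,0],"angular": [0,0,0]}
    - {"fingers": 0.03,"translation": [0,-0.002,0],"angular": [0,0,0]}
    - {"fingers": 0.03,"translation": [0,-0.002,0],"angular": [0,0,0]}
    - {"fingers": 0.03,"translation": [0,-0.002,0],"angular": [0,0,0]}
    - {"fingers": 0.03,"translation": [0,-0.002,0],"angular": [0,0,0]}

```text
clock: 3.82
eef_pos: [0.5308, 0.1877, 0.1182]
ee_rot: [[-0.988, 0.155, 0.001], [0.155, 0.988, 0.001], [-0.001, 0.001, -1.0]]
ft_force: [-0.9, 4.3, 5.0]
width: 0.364
gripper_force: 25.1
```

```bash
python3 -c "from h import *;st()"
```

```text
t3.82 grasp holder mm [  1.4 195.3  73.2] F hold xyz [-1.5  4.1  5. ] w 32.1 gf 25.1 yawerr -0.0013 tilt [ 8.e-04  9.e-04 -1.e+00] mom [ 0.92 -0.05  0.02]
```

Emit:
jog_arm:
  motion:
    - {"fingers": 0.03,"translation": [0,-0.002,0],"angular": [0,0,0]}
    - {"fingers": 0.03,"translation": [0,-0.002,0],"angular": [0,0,0]}
    - {"fingers": 0.03,"translation": [0,-0.001,0],"angular": [0,0,0]}
    - {"fingers": 0.03,"translation": [0,0,0],"angular": [0,0,0]}

```text
clock: 4.15
eef_pos: [0.53, 0.1827, 0.1181]
ee_rot: [[-0.988, 0.155, 0.001], [0.155, 0.988, 0.001], [-0.001, 0.001, -1.0]]
ft_force: [0.3, 3.5, 4.5]
width: 0.37
gripper_force: 25.1
```

```bash
python3 -c "from h import *;st()"
```

```text
t4.15 grasp holder mm [  1.4 190.2  73.1] F hold xyz [-0.2  3.5  4.5] w 32.6 gf 25.1 yawerr -0.0013 tilt [ 8.e-04  6.e-04 -1.e+00] mom [ 0.83 -0.06 -0.  ]
```

Emit:
jog_arm:
  motion:
    - {"fingers": 0.03,"translation": [0,-0.002,0],"angular": [0,0,0]}
    - {"fingers": 0.03,"translation": [0,-0.002,0],"angular": [0,0,0]}
    - {"fingers": 0.03,"translation": [0,0,0],"angular": [0,0,0]}

```text
clock: 4.4
eef_pos: [0.5295, 0.1793, 0.1182]
ee_rot: [[-0.988, 0.155, 0.001], [0.155, 0.988, 0.002], [-0.001, 0.002, -1.0]]
ft_force: [-0.1, 6.1, 4.1]
width: 0.369
gripper_force: 25.1
```

```bash
python3 - <<'E'
from h import *
st()
im,d=snap('scene','s4.png');cv2.imwrite('pics/crop4.png',cv2.resize(im[150:320,210:415],None,fx=3.5,fy=3.5,interpolation=cv2.INTER_CUBIC)[:,:,::-1])
im,d=snap('top');c=im[120:265,215:415];cv2.imwrite('pics/crop5.png',cv2.resize(c,None,fx=4,fy=4,interpolation=cv2.INTER_CUBIC)[:,:,::-1])
H=np.load('/tmp/hf.npz')
for n in('top','scene'):
  z=np.load('/tmp/%s.npz'%n);W=world(n,z['d']);ok=z['d']>0
  Q=np.stack([(W[...,:2]-H['o'])@H['x']*1e3,(W[...,:2]-H['o'])@H['y']*1e3,W[...,2]*1e3],-1)
  for xr in((38,50),(-50,-38)):
    prof={}
    for p in Q[ok&(Q[...,0]>xr[0])&(Q[...,0]<xr[1])&(Q[...,1]>50)&(Q[...,1]<140)]: prof.setdefault(int(p[1]//3)*3,[]).append(p[2])
    print(n,xr,' '.join(f'{k}:{np.median(v):.0f}' for k,v in sorted(prof.items())))
E
```

```text
t4.40 grasp holder mm [  1.4 186.8  73.2] F hold xyz [-1.   6.   4.1] w 32.5 gf 25.1 yawerr -0.0015 tilt [ 0.0012  0.0017 -1.    ] mom [ 1.26 -0.16  0.01]
top (38, 50) 51:32 54:32 57:31 60:31 63:33 66:32 69:34 72:31 75:32 78:41 81:43 84:42 87:39 90:32 93:23 96:15 99:34 102:42 105:40 129:375 132:393 135:396 138:400
top (-50, -38) 48:32 51:37 54:32 57:48 60:38 63:34 66:31 69:31 72:31 75:31 78:38 81:42 84:42 87:41 90:31 93:34 96:33 99:37 102:42 105:40 108:41 111:413 114:454 117:458 120:457 123:455 126:455 129:13 132:10 135:9 138:13
scene (38, 50) 48:33 51:33 54:32 57:34 60:32 63:33 66:32 69:33 72:34 78:42 81:41 84:40 87:36 90:36 93:37 96:35 99:42 102:43 105:43 108:41 111:41 114:43 117:35 120:14 123:11 129:14 132:385 135:402 138:401
scene (-50, -38) 66:32 69:32 72:32 78:42 81:45 84:41 87:39 90:46 111:460 114:458 117:457 120:457 123:456 126:448 129:417 132:408
```

View pics/crop5.png

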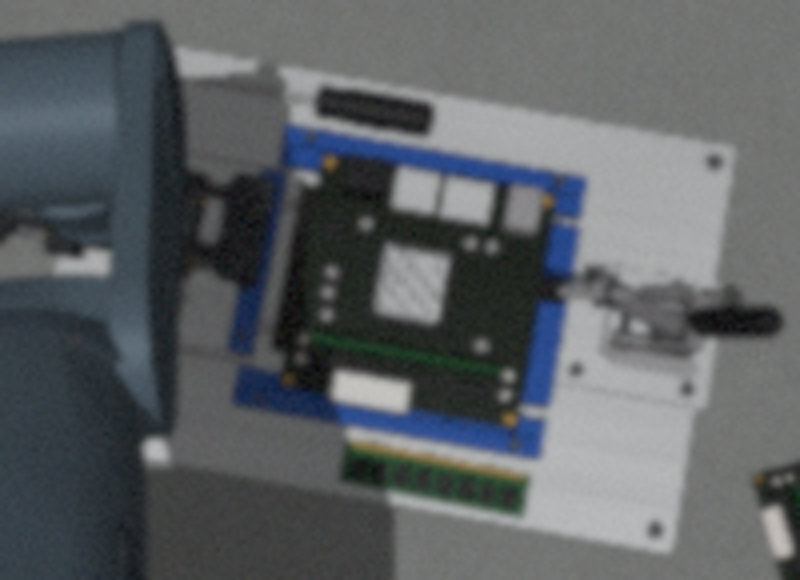

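The board has moved about 8 mm towards the rail: its edge is now near crop (550,300), and the pad at (290,270) is touching it. I'll push on and watch the force.

Emit:
jog_arm:
  motion:
    - {"fingers": 0.03,"translation": [0,-0.002,0],"angular": [0,0,0]}
    - {"fingers": 0.03,"translation": [0,-0.001,0],"angular": [0,0,0]}
    - {"fingers": 0.03,"translation": [0,0,0],"angular": [0,0,0]}
    - {"fingers": 0.03,"translation": [0,0,0],"angular": [0,0,0]}
  squeeze: 30

```text
clock: 4.83
eef_pos: [0.5291, 0.177, 0.1181]
ee_rot: [[-0.988, 0.155, 0.002], [0.155, 0.988, 0.003], [-0.001, 0.003, -1.0]]
ft_force: [1.1, 8.8, 3.3]
width: 0.366
gripper_force: 30.1
```

```bash
python3 -c "from h import *;st()"
```

```text
t4.83 grasp holder mm [  1.4 184.5  73.1] F hold xyz [-0.2  8.8  3.3] w 32.2 gf 30.1 yawerr -0.0014 tilt [ 0.0016  0.0026 -1.    ] mom [ 1.68 -0.21 -0.01]
```

Emit:
jog_arm:
  motion:
    - {"fingers": 0.03,"translation": [0,-0.002,0],"angular": [0,0,0]}
    - {"fingers": 0.03,"translation": [0,-0.001,0],"angular": [0,0,0]}
    - {"fingers": 0.03,"translation": [0,0,0],"angular": [0,0,0]}
    - {"fingers": 0.03,"translation": [0,0,0],"angular": [0,0,0]}

```text
clock: 5.17
eef_pos: [0.5287, 0.1745, 0.1182]
ee_rot: [[-0.988, 0.155, 0.002], [0.155, 0.988, 0.003], [-0.002, 0.004, -1.0]]
ft_force: [2.8, 12.8, 2.6]
width: 0.366
gripper_force: 30.0
```

```bash
python3 - <<'E'
from h import *
st()
H=np.load('/tmp/hf.npz')
snap('top');snap('scene')
for n in('top','scene'):
  z=np.load('/tmp/%s.npz'%n);W=world(n,z['d']);ok=z['d']>0
  Q=np.stack([(W[...,:2]-H['o'])@H['x']*1e3,(W[...,:2]-H['o'])@H['y']*1e3,W[...,2]*1e3],-1)
  prof={}
  for p in Q[ok&(Q[...,0]>-45)&(Q[...,0]<45)&(Q[...,1]>60)&(Q[...,1]<120)]: prof.setdefault(int(p[1]//2)*2,[]).append(p[2])
  print(n,' '.join(f'{k}:{np.median(v):.0f}' for k,v in sorted(prof.items())))
E
```

```text
t5.17 grasp holder mm [  1.4 182.1  73.2] F hold xyz [ 0.9 13.   2.6] w 32.2 gf 30.0 yawerr -0.0014 tilt [ 0.0021  0.0035 -1.    ] mom [ 2.07 -0.37 -0.  ]
top 60:33 62:33 64:32 66:32 68:33 70:32 72:32 74:32 76:32 78:37 80:41 82:42 84:43 86:42 88:159 90:160 92:97 94:35 96:42 98:148 100:160 102:159 104:160 106:161 108:358 110:370 112:371 114:391 116:395 118:401
scene 60:33 62:34 64:33 66:33 68:33 70:33 72:33 74:35 78:43 80:43 82:43 84:42 86:41 88:37 90:161 92:161 94:161 96:160 98:154 100:158 102:134 104:137 106:90 108:134 110:146 112:36 114:41 116:162 118:159
```

Emit:
jog_arm:
  motion:
    - {"fingers": 0.03,"translation": [0,-0.002,0],"angular": [0,0,0]}
    - {"fingers": 0.03,"translation": [0,-0.0015,0],"angular": [0,0,0]}
    - {"fingers": 0.03,"translation": [0,0,0],"angular": [0,0,0]}
    - {"fingers": 0.03,"translation": [0,0,0],"angular": [0,0,0]}
    - {"fingers": 0.03,"translation": [0,0,0],"angular": [0,0,0]}

```text
clock: 5.68
eef_pos: [0.5283, 0.1716, 0.1182]
ee_rot: [[-0.988, 0.155, 0.002], [0.155, 0.988, 0.004], [-0.002, 0.005, -1.0]]
ft_force: [2.8, 15.1, 1.0]
width: 0.367
gripper_force: 30.0
```

```bash
python3 -c "from h import *;st()"
```

```text
t5.68 grasp holder mm [  1.4 179.2  73.2] F hold xyz [ 0.4 15.3  1. ] w 32.3 gf 30.0 yawerr -0.0014 tilt [ 0.0025  0.0044 -1.    ] mom [ 2.42 -0.39 -0.04]
```

Emit:
jog_arm:
  motion:
    - {"fingers": 0.036,"translation": [0,-0.0018,0],"angular": [0,0,0]}
    - {"fingers": 0.04,"translation": [0,-0.002,0],"angular": [0,0,0]}
    - {"fingers": 0.044,"translation": [0,-0.002,0],"angular": [0,0,0]}
    - {"fingers": 0.048,"translation": [0,-0.002,0],"angular": [0,0,0]}
    - {"fingers": 0.052,"translation": [0,-0.001,0],"angular": [0,0,0]}

```text
clock: 6.1
eef_pos: [0.5269, 0.163, 0.1182]
ee_rot: [[-0.988, 0.155, 0.003], [0.155, 0.988, 0.005], [-0.002, 0.005, -1.0]]
ft_force: [3.2, 16.9, 2.7]
width: 0.584
gripper_force: 8.3
```

```bash
python3 -c "from h import *;st()"
```

```text
t6.10 grasp holder mm [  1.4 170.4  73.2] F hold xyz [ 0.6 17.2  2.7] w 51.4 gf 8.3 yawerr -0.0013 tilt [ 0.0026  0.0046 -1.    ] mom [ 2.49 -0.42  0.04]
```

Emit:
jog_arm:
  motion:
    - {"fingers": 0.057,"translation": [0,0,0],"angular": [0,0,0]}
    - {"fingers": 0.063,"translation": [0,0,0],"angular": [0,0,0]}
    - {"fingers": 0.068,"translation": [0,0,0],"angular": [0,0,0]}
    - {"fingers": 0.068,"translation": [0,0,0],"angular": [0,0,0]}

```text
clock: 6.43
eef_pos: [0.5257, 0.1601, 0.1171]
ee_rot: [[-0.988, 0.154, -0.002], [0.154, 0.988, -0.001], [0.002, -0.001, -1.0]]
ft_force: [-0.2, -0.2, 0.9]
width: 0.77
gripper_force: 0.0
```

```bash
python3 -c "from h import *;st()"
```

```text
t6.43 grasp holder mm [  0.4 167.2  72.1] F hold xyz [-0.2 -0.2  0.9] w 67.9 gf 0.0 yawerr -0.0008 tilt [-0.0017 -0.001  -1.    ] mom [ 0.02 -0.01 -0.01]
```

Emit:
jog_arm:
  motion:
    - {"fingers": 0.068,"translation": [0,0,-0.03],"angular": [0,0,0]}
    - {"fingers": 0.068,"translation": [0,0,-0.04],"angular": [0,0,0]}
    - {"fingers": 0.06,"translation": [0,0,-0.04],"angular": [0,0,0]}
    - {"fingers": 0.0,"translation": [0,0,-0.04],"angular": [0,0,0]}
    - {"fingers": 0.0,"translation": [0,0,-0.02],"angular": [0,0,0.12]}

```text
clock: 6.85
eef_pos: [0.5276, 0.1603, 0.2926]
ee_rot: [[-0.962, 0.271, 0.005], [0.271, 0.962, -0.0], [-0.005, 0.001, -1.0]]
ft_force: [1.2, 0.2, 0.6]
width: 0.569
gripper_force: 0.0
```

Emit:
jog_arm:
  motion:
    - {"fingers": 0.0,"translation": [0,0,0],"angular": [0,0,0.1209]}
    - {"fingers": 0.0,"translation": [0,0,0],"angular": [0,0,0.1209]}
    - {"fingers": 0.0,"translation": [0,0,0],"angular": [0,0,0.1209]}
    - {"fingers": 0.0,"translation": [0,0,0],"angular": [0,0,0.1209]}
    - {"fingers": 0.0,"translation": [0,0,0],"angular": [0,0,0.1209]}

```text
clock: 7.27
eef_pos: [0.526, 0.16, 0.2871]
ee_rot: [[-0.632, 0.775, -0.001], [0.775, 0.632, -0.001], [0.0, -0.002, -1.0]]
ft_force: [0.0, -0.7, -0.4]
width: 0.191
gripper_force: 0.0
```

Emit:
jog_arm:
  motion:
    - {"fingers": 0.0,"translation": [0,0,0],"angular": [0,0,0.1209]}
    - {"fingers": 0.0,"translation": [0,0,0],"angular": [0,0,0.1209]}
    - {"fingers": 0.0,"translation": [0,0,0],"angular": [0,0,0.1209]}
    - {"fingers": 0.0,"translation": [0,0,0],"angular": [0,0,0.1209]}
    - {"fingers": 0.0,"translation": [0,0,0],"angular": [0,0,0.1209]}

```text
clock: 7.68
eef_pos: [0.526, 0.16, 0.287]
ee_rot: [[-0.08, 0.997, -0.002], [0.997, 0.08, -0.001], [-0.001, -0.002, -1.0]]
ft_force: [-0.4, 0.6, 0.5]
width: 0.002
gripper_force: 0.0
```

Emit:
jog_arm:
  motion:
    - {"fingers": 0.0,"translation": [0,0,0],"angular": [0,0,0.1209]}
    - {"fingers": 0.0,"translation": [0,0,0],"angular": [0,0,0.1209]}
    - {"fingers": 0.0,"translation": [0,0,0],"angular": [0,0,0]}

```text
clock: 7.93
eef_pos: [0.526, 0.1601, 0.287]
ee_rot: [[0.159, 0.987, -0.001], [0.987, -0.159, -0.001], [-0.001, -0.001, -1.0]]
ft_force: [-0.5, 0.1, -0.7]
width: 0.005
gripper_force: 0.0
```

```bash
python3 -c "
from h import *;st();H=np.load('/tmp/hf.npz');R=monitor.get_state()['ee_rot'];print('tool x in holder',R[:2,0]@H['x'],R[:2,0]@H['y'],'tool y',R[:2,1]@H['x'],R[:2,1]@H['y'])"
```

```text
t7.93 grasp holder mm [  0.8 167.2 242. ] F hold xyz [-0.5  0.  -0.7] w 0.4 gf 0.0 yawerr -1.5766 tilt [-1.5e-03 -8.0e-04 -1.0e+00] mom [-0.06  0.06 -0.  ]
tool x in holder 0.005844925367330892 0.9999823432958411 tool y 0.9999820335881281 -0.00584634329638882
```

Emit:
jog_arm:
  motion:
    - {"fingers": 0.0,"translation": [-0.0367,0,0],"angular": [0,0,0]}
    - {"fingers": 0.0,"translation": [-0.0367,0,0],"angular": [0,0,0]}
    - {"fingers": 0.0,"translation": [-0.0367,0,0],"angular": [0,0,0]}
    - {"fingers": 0.0,"translation": [-0.0367,0,0],"angular": [0,0,0]}
    - {"fingers": 0.0,"translation": [-0.0367,0,0],"angular": [0,0,0]}

```text
clock: 8.35
eef_pos: [0.4971, -0.0222, 0.2874]
ee_rot: [[0.15, 0.989, -0.001], [0.989, -0.15, -0.0], [-0.001, -0.001, -1.0]]
ft_force: [0.5, -0.7, 0.9]
width: 0.007
gripper_force: 0.0
```

Emit:
jog_arm:
  motion:
    - {"fingers": 0.0,"translation": [-0.0367,0,0],"angular": [0,0,0]}
    - {"fingers": 0.0,"translation": [-0.0367,0,0],"angular": [0,0,0]}
    - {"fingers": 0.0,"translation": [-0.0367,0,0],"angular": [0,0,0]}
    - {"fingers": 0.0,"translation": [-0.0367,0,0],"angular": [0,0,0]}
    - {"fingers": 0.0,"translation": [-0.0367,0,0],"angular": [0,0,0]}

```text
clock: 8.77
eef_pos: [0.4686, -0.2037, 0.2875]
ee_rot: [[0.151, 0.989, -0.001], [0.989, -0.151, -0.0], [-0.0, -0.001, -1.0]]
ft_force: [0.3, 0.1, -0.2]
width: 0.002
gripper_force: 0.0
```

Emit:
jog_arm:
  motion:
    - {"fingers": 0.0,"translation": [0,0,0.02],"angular": [0,0,0]}
    - {"fingers": 0.0,"translation": [0,0,0.02],"angular": [0,0,0]}
    - {"fingers": 0.0,"translation": [0,0,0],"angular": [0,0,0]}
    - {"fingers": 0.0,"translation": [0,0,0],"angular": [0,0,0]}

```text
clock: 9.1
eef_pos: [0.4687, -0.2016, 0.2466]
ee_rot: [[0.152, 0.988, -0.003], [0.988, -0.152, 0.002], [0.001, -0.003, -1.0]]
ft_force: [0.3, 0.1, 0.1]
width: 0.005
gripper_force: 0.0
```

```bash
python3 - <<'E'
from h import *
st()
H=np.load('/tmp/hf.npz')
im,d=snap('top');c=im[120:265,215:415];cv2.imwrite('pics/crop6.png',cv2.resize(c,None,fx=4,fy=4,interpolation=cv2.INTER_CUBIC)[:,:,::-1])
snap('scene')
for n in('top','scene'):
  z=np.load('/tmp/%s.npz'%n);W=world(n,z['d']);ok=z['d']>0
  Q=np.stack([(W[...,:2]-H['o'])@H['x']*1e3,(W[...,:2]-H['o'])@H['y']*1e3,W[...,2]*1e3],-1)
  prof={}
  for p in Q[ok&(abs(Q[...,0])<35)&(Q[...,1]>64)&(Q[...,1]<220)]: prof.setdefault(int(p[1]//2)*2,[]).append(p[2])
  print(n,' '.join(f'{k}:{np.median(v):.0f}' for k,v in sorted(prof.items())))
  b=Q[ok&(abs(Q[...,0])<34)&(Q[...,1]>130)&(Q[...,2]>62)&(Q[...,2]<90)]
  print('bars',np.histogram(b[:,1],np.arange(130,220,4)))
E
```

```text
t9.10 grasp holder mm [  -0.4 -198.9  201.6] F hold xyz [0.3 0.1 0.1] w 0.4 gf 0.0 yawerr -1.5697 tilt [-0.0031  0.0019 -1.    ] mom [-0.07  0.07  0.01]
top 64:33 66:31 68:31 70:32 72:32 74:32 76:32 78:38 80:42 82:42 84:42 86:42 88:41 90:12 92:12 94:14 96:35 98:43 100:42 102:43 104:41 106:41 108:41 110:43 112:41 114:38 116:17 118:13 120:12 122:13 124:12 126:13 128:12 130:14 132:12 134:12 136:15 138:12 140:13 142:13 144:13 146:13 148:18 150:70 152:32 154:75 156:77 158:75 160:74 162:73 166:13 168:12 170:17 172:12 174:13 176:12 178:13 180:11 182:22 184:37 186:73 188:37 190:74 192:77 194:76 196:75 198:71 210:13 212:12 214:11 216:11 218:12
bars (array([ 0,  0,  0,  0,  8, 45, 37, 34,  3,  0,  0,  0,  0, 15, 38, 36, 30,
        5,  0,  0,  0,  0]), array([130, 134, 138, 142, 146, 150, 154, 158, 162, 166, 170, 174, 178,
       182, 186, 190, 194, 198, 202, 206, 210, 214, 218]))
scene 64:33 66:33 68:33 70:32 72:33 74:36 78:41 80:43 82:43 84:42 86:39 88:38 90:36 94:40 96:42 98:42 100:42 102:43 104:42 106:42 108:42 110:41 112:31 114:33 116:14 118:14 120:14 122:13 124:13 126:13 128:23 130:14 132:13 134:13 136:13 138:13 140:13 142:13 144:13 146:28 148:31 150:67 152:66 154:53 156:37 158:31 160:31 162:70 164:13 166:12 168:12 170:13 172:14 184:73 186:36 188:75 190:57 192:74 194:75 196:73 198:54 200:24 202:13 204:13 206:13 208:14 210:14 212:14 214:13 216:13 218:13
bars (array([ 0,  0,  0,  0,  1, 23, 35, 51, 25,  0,  0,  0,  0,  3, 26, 39, 46,
       21,  0,  0,  0,  0]), array([130, 134, 138, 142, 146, 150, 154, 158, 162, 166, 170, 174, 178,
       182, 186, 190, 194, 198, 202, 206, 210, 214, 218]))
```

View pics/crop6.png

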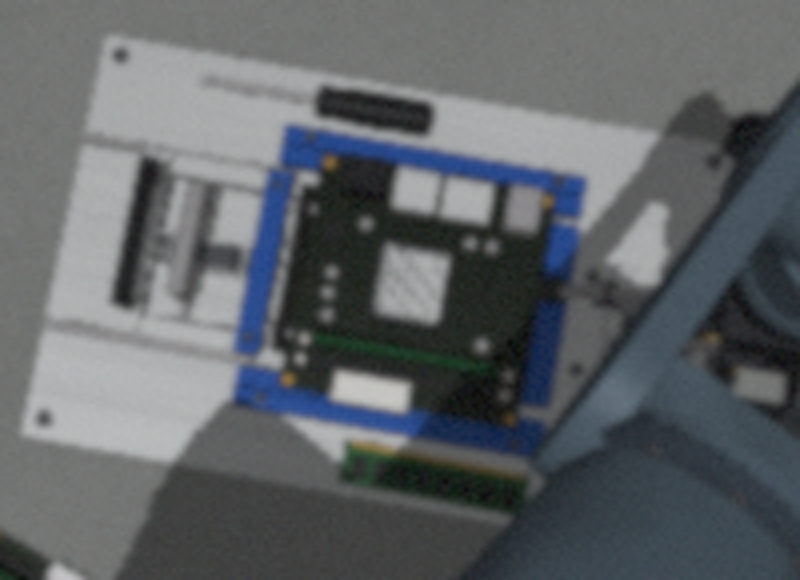

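The board is home against the rail near crop (552,300). The bars are at (140,230) and (192,240), 36 mm apart, so the lever is down in a notch. I'll measure which notch with the same mask as at the start.

```bash
python3 - <<'E'
from h import *
H=np.load('/tmp/hf.npz')
i0=cv2.imread('pics/top0.png')
z=np.load('/tmp/top.npz');W=world('top',z['d'])
m=(W[...,2]>.06)&(W[...,2]<.082);m[:,:215]=0;m[:,290:]=0;m[:150]=0;m[220:]=0
n,l,s,c=cv2.connectedComponentsWithStats(m.astype('uint8'))
for i in range(1,n):
  if s[i,4]>40:
    p=W[l==i].mean(0)[:2]-H['o'];print(s[i],p@H['x']*1e3,p@H['y']*1e3)
E
```

```text
[243 159  12  38 192] -0.2957712133307179 191.0469134766169
[257 166  10  28 143] -0.6659558531674105 155.3572211049335
```

Emit:
jog_arm:
  motion:
    - {"fingers": 0.0,"translation": [0.002,0,0.016],"angular": [0,0,0]}
    - {"fingers": 0.0,"translation": [0,0,0.016],"angular": [0,0,0]}
    - {"fingers": 0.0,"translation": [-0.008,0,0.005],"angular": [0,0,0]}
    - {"fingers": 0.0,"translation": [-0.008,0,0.0055],"angular": [0,0,0]}
    - {"fingers": 0.0,"translation": [0,0,0],"angular": [0,0,0]}

```text
clock: 9.62
eef_pos: [0.4675, -0.2168, 0.2053]
ee_rot: [[0.154, 0.988, -0.0], [0.988, -0.154, -0.001], [-0.001, -0.0, -1.0]]
ft_force: [0.1, -0.1, 0.3]
width: 0.007
gripper_force: 0.0
```

```bash
python3 -c "from h import *;st()"
```

```text
t9.62 grasp holder mm [   0.9 -214.2  160.3] F hold xyz [ 0.1 -0.1  0.3] w 0.6 gf 0.0 yawerr -1.5713 tilt [-2.e-04 -8.e-04 -1.e+00] mom [-0.05  0.06  0.02]
```

Emit:
jog_arm:
  motion:
    - {"fingers": 0.0,"translation": [-0.0075,0,0.0073],"angular": [0,0,0]}
    - {"fingers": 0.0,"translation": [-0.0075,0,0.0073],"angular": [0,0,0]}
    - {"fingers": 0.0,"translation": [-0.006,0,0.0087],"angular": [0,0,0]}
    - {"fingers": 0.0,"translation": [-0.006,0,0.0087],"angular": [0,0,0]}
    - {"fingers": 0.0,"translation": [0,0,0],"angular": [0,0,0]}

```text
clock: 10.03
eef_pos: [0.4623, -0.243, 0.1711]
ee_rot: [[0.155, 0.988, -0.002], [0.988, -0.155, 0.002], [0.001, -0.003, -1.0]]
ft_force: [-0.6, 0.8, 0.7]
width: 0.002
gripper_force: 0.0
```

```bash
python3 -c "from h import *;st()"
```

```text
t10.03 grasp holder mm [  -0.4 -240.7  126.1] F hold xyz [-0.7  0.7  0.7] w 0.2 gf 0.0 yawerr -1.5727 tilt [-0.0025  0.0015 -1.    ] mom [-0.06  0.07  0.04]
```

Emit:
jog_arm:
  motion:
    - {"fingers": 0.0,"translation": [-0.002,0,0.0045],"angular": [0,0,0]}
    - {"fingers": 0.0,"translation": [-0.002,0,0.005],"angular": [0,0,0]}
    - {"fingers": 0.0,"translation": [0,0,0],"angular": [0,0,0]}

```text
clock: 10.28
eef_pos: [0.4624, -0.2463, 0.1629]
ee_rot: [[0.154, 0.988, -0.001], [0.988, -0.154, 0.0], [0.0, -0.001, -1.0]]
ft_force: [-0.6, 0.4, -0.1]
width: 0.006
gripper_force: 0.2
```

```bash
python3 -c "from h import *;st()"
```

```text
t10.28 grasp holder mm [   0.3 -244.1  117.9] F hold xyz [-0.7  0.3 -0.1] w 0.6 gf 0.2 yawerr -1.5716 tilt [-1.e-03  3.e-04 -1.e+00] mom [-0.03  0.12 -0.05]
```

Emit:
jog_arm:
  motion:
    - {"fingers": 0.0,"translation": [-0.002,0,0.005],"angular": [0,0,0]}
    - {"fingers": 0.0,"translation": [-0.002,0,0.005],"angular": [0,0,0]}
    - {"fingers": 0.0,"translation": [-0.001,0,0.006],"angular": [0,0,0]}
    - {"fingers": 0.0,"translation": [-0.001,0,0.006],"angular": [0,0,0]}
    - {"fingers": 0.0,"translation": [0,0,0],"angular": [0,0,0]}

```text
clock: 10.7
eef_pos: [0.462, -0.2525, 0.1409]
ee_rot: [[0.154, 0.988, 0.0], [0.988, -0.154, -0.0], [-0.0, 0.0, -1.0]]
ft_force: [-0.4, -0.6, 1.2]
width: 0.003
gripper_force: 0.2
```

```bash
python3 - <<'E'
from h import *
st()
im,d=snap('scene');cv2.imwrite('pics/crop7.png',cv2.resize(im[100:300,180:420],None,fx=3,fy=3,interpolation=cv2.INTER_CUBIC)[:,:,::-1])
E
```

```text
t10.70 grasp holder mm [   1.  -250.3   95.9] F hold xyz [-0.3 -0.7  1.2] w 0.3 gf 0.2 yawerr -1.5717 tilt [ 4.e-04 -4.e-04 -1.e+00] mom [-0.14  0.04 -0.02]
```

View pics/crop7.png

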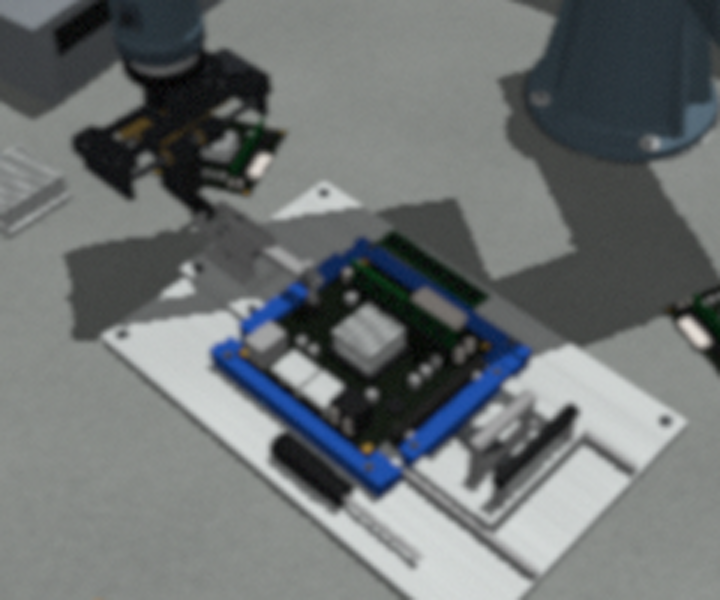

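The picture shows the clamp arm lowered onto the board's edge strip near crop (310,285), with the handle under the fingertips at (195,205). I'll press a little further to make sure it is on the stop.

Emit:
jog_arm:
  motion:
    - {"fingers": 0.0,"translation": [0,0,0.002],"angular": [0,0,0]}
    - {"fingers": 0.0,"translation": [0,0,0.002],"angular": [0,0,0]}
    - {"fingers": 0.0,"translation": [0,0,0],"angular": [0,0,0]}

```text
clock: 11.0
eef_pos: [0.4622, -0.2525, 0.1401]
ee_rot: [[0.154, 0.988, -0.0], [0.988, -0.154, -0.001], [-0.001, -0.0, -1.0]]
ft_force: [-7.1, 5.5, 22.4]
width: 0.008
gripper_force: 11.0
```

```bash
python3 -c "from h import *;st()"
```

```text
t11.00 grasp holder mm [   1.1 -250.3   95.1] F hold xyz [-7.9  4.4 22.4] w 0.7 gf 11.0 yawerr -1.5710 tilt [-2.e-04 -7.e-04 -1.e+00] mom [ 0.65  1.44 -0.03]
```

Force climbed to 22 N, so the handle is on its stop. I'll lift off and check.

Emit:
jog_arm:
  motion:
    - {"fingers": 0.0,"translation": [0,0,-0.005],"angular": [0,0,0]}
    - {"fingers": 0.0,"translation": [0,0,-0.03],"angular": [0,0,0]}
    - {"fingers": 0.0,"translation": [0,0,-0.04],"angular": [0,0,0]}
    - {"fingers": 0.0,"translation": [0,0,-0.04],"angular": [0,0,0]}
    - {"fingers": 0.0,"translation": [0,0,-0.04],"angular": [0,0,0]}

```text
clock: 11.42
eef_pos: [0.4615, -0.2517, 0.2939]
ee_rot: [[0.154, 0.988, -0.001], [0.988, -0.154, 0.001], [0.001, -0.001, -1.0]]
ft_force: [0.8, -0.3, -0.4]
width: 0.003
gripper_force: 0.0
```

Emit:
jog_arm:
  motion:
    - {"fingers": 0.0,"translation": [-0.02,-0.036,0],"angular": [0,0,0]}
    - {"fingers": 0.0,"translation": [-0.02,-0.036,0],"angular": [0,0,0]}
    - {"fingers": 0.0,"translation": [-0.02,-0.036,0],"angular": [0,0,0]}
    - {"fingers": 0.0,"translation": [0,0,0],"angular": [0,0,0]}

```text
clock: 11.75
eef_pos: [0.3413, -0.2965, 0.2925]
ee_rot: [[0.158, 0.987, -0.002], [0.987, -0.158, -0.001], [-0.001, -0.002, -1.0]]
ft_force: [-0.1, -1.3, 0.7]
width: 0.004
gripper_force: 0.0
```

```bash
python3 - <<'E'
from h import *
st()
im,d=snap('top');snap('scene')
c=im[120:265,215:415];cv2.imwrite('pics/crop8.png',cv2.resize(c,None,fx=4,fy=4,interpolation=cv2.INTER_CUBIC)[:,:,::-1])
H=np.load('/tmp/hf.npz')
for n in('top','scene'):
  z=np.load('/tmp/%s.npz'%n);W=world(n,z['d']);ok=z['d']>0
  Q=np.stack([(W[...,:2]-H['o'])@H['x']*1e3,(W[...,:2]-H['o'])@H['y']*1e3,W[...,2]*1e3],-1)
  prof={}
  for p in Q[ok&(abs(Q[...,0])<10)&(Q[...,1]>-320)&(Q[...,1]<200)&(abs(Q[...,1]-10)>50)]: prof.setdefault(int(p[1]//4)*4,[]).append(p[2])
  print(n,' '.join(f'{k}:{np.median(v):.0f}' for k,v in sorted(prof.items())))
E
```

```text
t11.75 grasp holder mm [-111.7 -312.3  247.5] F hold xyz [ 0.1 -1.3  0.7] w 0.4 gf 0.0 yawerr -1.5757 tilt [-0.0024 -0.0011 -1.    ] mom [-0.08  0.   -0.  ]
top -320:-0 -316:-1 -312:-0 -308:-0 -304:-1 -300:1 -296:-1 -292:2 -288:74 -284:72 -280:75 -276:73 -272:75 -268:74 -264:72 -260:73 -256:73 -252:71 -248:72 -244:71 -240:71 -236:73 -232:72 -228:70 -224:71 -220:65 -216:22 -212:39 -208:48 -204:57 -200:62 -196:68 -192:76 -188:74 -184:76 -180:74 -176:74 -172:73 -168:77 -164:76 -160:77 -156:76 -152:63 -148:76 -144:56 -140:71 -136:52 -132:77 -128:70 -124:77 -120:48 -116:76 -112:77 -108:76 -104:78 -100:76 -96:76 -92:59 -88:78 -84:80 -80:83 -76:82 -72:78 -68:35 -64:33 -60:33 -56:33 -52:33 -48:33 -44:32 60:31 64:30 68:31 72:32 76:33 80:42 84:42 88:28 92:13 96:41 100:40 104:42 108:41 112:43 116:20 120:14 124:19 128:32 132:28 136:29 140:31 144:29 148:68 152:75 156:76 160:74 172:16 176:16 180:23 184:70 188:39 192:77 196:74
scene -320:1 -316:0 -312:2 -308:1 -304:2 -300:0 -296:1 -292:2 -288:3 -284:2 -280:72 -276:3 -272:77 -268:36 -264:71 -260:2 -256:69 -252:72 -248:67 -244:73 -240:71 -236:73 -232:73 -228:73 -224:73 -220:69 -216:67 -212:36 -200:67 -196:74 -192:77 -188:76 -184:75 -180:74 -176:76 -172:75 -168:77 -164:76 -160:75 -156:69 -152:75 -148:63 -144:33 -140:28 -136:69 -132:48 -128:47 -124:78 -120:78 -116:80 -112:76 -108:43 -104:75 -100:43 -96:41 -92:40 -88:43 -84:75 -80:71 -76:77 -72:47 -68:74 -64:33 -60:32 -56:33 -52:32 -48:33 -44:32 60:34 64:32 68:33 72:33 76:41 80:43 84:42 88:36 96:43 100:43 104:42 108:41 112:28 116:17 120:12 124:19 128:31 140:13 144:19 148:33 152:54 156:33 160:30 184:56 188:76 192:75 196:71
```

View pics/crop8.png

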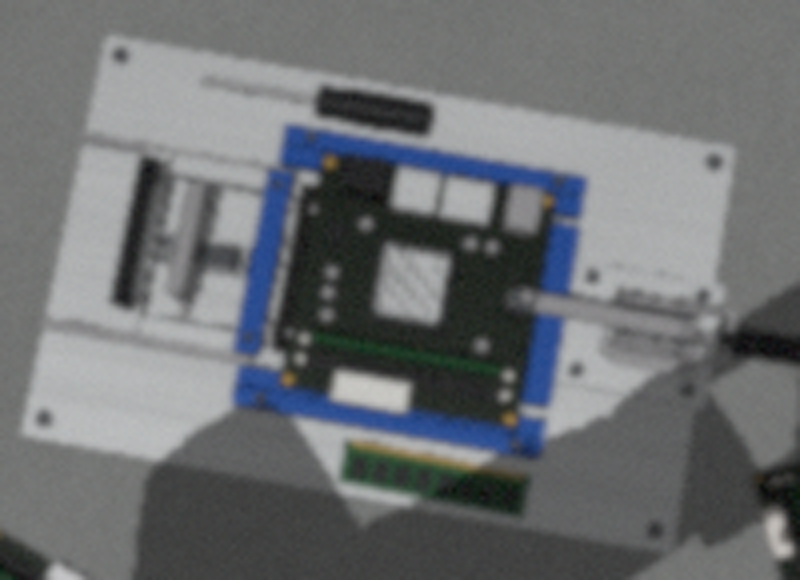

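The clamp is down: its arm lies level from crop (520,298) to (710,325), with the handle at 72 mm. The board is against the rail, the jaw is locked with the pad about 10 mm in, and the bystanders have not moved.

```bash
python3 -c "from h import *;print(order.finish_job())"
```

```text
the job is handed in; nothing more can be done
None
```

The holder is closed and the job is handed in at about 12 s. The board is home against the stop rail, the jaw is latched in a notch with its pad about 10 mm in, and the toggle clamp is down on its stop. The hand-in gave no verdict.

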